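# Push a hardness test block home under a sprung dust cover

## Task

Put the steel test block away in its keeper by pushing only, never lifting it: with one fingertip press the yellow cover's black-edged flange in towards the keeper and hold the cover open, and meanwhile with the other fingertip push the block along the lane, under the raised cover, home to the back stop. Then back the fingers out so that the cover springs fully shut behind the block. Keep the block flat on the keeper's base plate all the while and leave the other things on the bench where they are.

Things in the scene. Friction and masses are not known exactly. Their poses are not given: they have to be found in the camera images.
- keeper: grey sheet-metal keeper, 230 x 80 mm, fixed on the bench, with a dark steel base plate 6 thick (x -155 to 96, y -68 to 38), on which the block slides. Origin: on the plate's top (bench + 6), lane's centre line, at the cover's catch. +x along the lane, away from the robot, from entry to back stop; +y its left; all mm here are in this frame. Lane: y -35 to 35. Left wall: 3 thick, 38 high, x -150 to 78
- lane_entry (a point): front end of the lane's right wall, on the base plate, at keeper x -120, y -36. Keeper and cover are smooth, friction about 0.25. The right wall (3 thick, 10 high) runs from here to x 70; in front of it a flared guide of the same height runs from here out to (-150, -46)
- back_stop (a point): middle of the face of the black rubber back stop, at keeper x 64, y 0, z 7 (it is 8 high); the grey back wall behind it is 20 high
- flap (a joint): yellow sprung cover, rad: 0 shut, 0.42 fully open (hard stop). Turns about a pin parallel to the lane at keeper y 40, z 42, above the left wall. Its roof slopes from the pin down to z 22 at y -34 and covers x 20 to 68 only; before x 20, between y -24 and 33, it is open above, so a finger can follow the block there. Never higher than 56. A spring shuts it: 3 to 6 N at the flange's edge
- catch (a point): lower edge of the cover's catch: a yellow plate 3 thick at keeper x 0, y -24 to -33, reaching down to z 4 when shut, on a low arm of the same width (x 0 to 20, z 15 to 18) that hangs from the roof's front edge. It bars the block's way when shut. At 0.25 rad it is 20 above the plate, at 0.35 rad 27
- lip (a point): centre of the black bead (8 thick) on the lower edge of the cover's flange, outside the left wall; this point is at keeper x -100, the bead runs along the lane from x -148 to 33. Shut: y 56, z 13. Pressing it in (-y) opens the cover: y 48, z 10 at 0.25 rad; y 45, z 9 at 0.35; y 43 at 0.42 (stop). A fingertip low over the plate's level with its inner side at y 49 to 52 holds it open and can slide along
- block: round steel hardness test block, a flat disc 64 mm in diameter and 12 high, about 0.3 kg, lying in the lane's entry. Origin: centre of its underside; z up. Starts with its centre at keeper x -78 to -55, between the walls (3 mm play each side). Home against the back stop its centre is at x 32; from x 26 on the catch can drop behind it
- ring_large: bystander: steel bearing ring 80 in diameter, 16 high, lying flat, left; origin centre of underside
- ring_small: bystander: steel bearing ring 62 in diameter, 12 high, lying flat, left; origin centre of underside
- marker: bystander: white marker pen with black cap, 135 long along its y, 16 thick, at the bench's near edge; origin at its middle, underside
- tape: bystander: roll of yellow tape, 81 in diameter, 16 high, lying flat, right; origin centre of underside
- pin: bystander: small upright steel gauge pin, 12 in diameter, 30 high, behind the keeper; origin centre of underside
Not all that is in view belongs to the job. What is shaped like the block but pink or turquoise is not meant.

How it is judged:
On the way, in this order (a step that is already met when the one before it is completed fails the run):
1. a fingertip holds the cover open while the block is still in front of the catch (value of joint flap above 0.15 rad and contact force between the fingers and flap above 0.3 N and x of block in the frame of keeper below -0.028 m), for 0.2 s.
2. the block is pushed under the raised cover while a fingertip holds the cover open (value of joint flap above 0.12 rad and contact force between the fingers and flap above 0.3 N and x of block in the frame of keeper above 0.004 m), for 0.05 s.
At the end, for the whole second after the job is handed in: the block lies flat in the lane behind the catch, its centre at keeper x 26 to 36 mm (within 6 mm of touching the back stop) and within 8 mm of the centre line, at rest; the cover is shut (under 0.05 rad) (x of block in the frame of keeper between 0.026 and 0.036 m and y of block in the frame of keeper between -0.008 and 0.008 m and z of block in the frame of keeper below 0.004 m and angle between block's own z axis and vertical below 0.08 rad and linear speed of block below 0.01 m/s and value of joint flap below 0.05 rad).
It fails at once if the block is lifted (10 mm) or tipped (0.3 rad) off the plate (z of block in the frame of keeper above 0.01 m or angle between block's own z axis and vertical above 0.3 rad).
It fails at once if a bystander is moved more than 25 mm (distance of any of ring_large, ring_small, marker, tape, pin from where it was at the start of the episode above 0.025 m).
It also fails if it takes over 45 s, if anything falls off the work surface, if the arm or the gripper's body presses on something with over 40 N, if the wrist force passes 120 N, or if a joint passes its speed limit or range.

## Robot

A 7-joint arm with a two-finger parallel gripper is mounted at the origin on a cart in front of the work surface, level with it; the furniture and walls round the work are solid. World frame = base frame: x ahead of the robot, y to its left, z up, the work surface at z = 0. Lengths are in m, angles in rad, forces in N, time in s.
With the tool pointing down it reaches from about 0.425 to 0.875 m from the base axis. Payload 9.9 kg.
Tool frame: the origin (TCP) lies between the finger pads; the fingertips stand 25 mm ahead of it and the grasp point (between the pads) lies 6 mm ahead of it (ctrl.tip_reach is the distance from the TCP to the fingertips, in m); z points along the fingers, y is the line along which they close (so a half turn about z gives the same grasp; the last joint's range is limited). The gripper opens to 85 mm and grips with 20 to 120 N. Pads are 22 mm wide; open, the fingers measure 114 mm over their backs; the gripper's body (76 mm by 85 mm) begins 54 mm behind the grasp point. The pads swing forward as they close: fully open they stand 13 mm farther back than shut.
Start: joints at [-1.307, 0.576, 0.025, 1.437, -0.015, 1.129, -0.057], TCP at [0.23, 0.635, 0.256] pointing down, gripper open.
Joint ranges: [-2.76, 2.76], [-0.34, 2.15], [-1.52, 1.57], [0.19, 2.46], [-1.09, 4.23], [0.17, 1.99], [-2.82, 2.82]. Speed limits (rad/s): [2.22, 2.22, 3.01, 3.01, 3.14, 3.14, 3.14].

## Interface

Orientations are given as a unit quaternion [x, y, z, w].
In Python, from plant import ctrl gives the robot as it stands.
- The arm moves only by the tool apply_moves, never from a script. Its argument "plan" is a list of rows, each an object of numbers: "tx", "ty", "tz": the shift along the tool's x, y, z as a fraction of full scale; "rx", "ry", "rz": the turn, a rotation vector about the tool's x, y, z as a fraction of full scale. A call has exactly 8 rows; each row shifts and turns the commanded pose from where the row before left it, along the tool's axes as they then stand; what a row does not reach is not made up. Full scale, the value 1, is 0.025 m for a shift and 45 degrees for a turn. A row lasts 1/10 s, in which the tool goes at most 50 mm and 8.59 degrees, less where a joint would pass 70% of its speed; a pose out of reach is approached as far as the arm can. A call with a number of a shift or a turn outside -1 to 1 is refused whole. A call with a gripper value outside its range is refused whole. "fingers" is the closure, from 0 (fully open) to 1 (shut), set as the call begins (left out, the last holds). The fingers move at their own pace and stop on an object; the grip force is fixed at half the most. Time passes only in rows, so rows that do not move let the fingers close, or fill a call up. It gives the time, the measured TCP pose, the force, the opening and the grip force at its end, in the units of the state.
- ctrl.sense(): the state, without advancing time (a new reading comes with each control period).
- ctrl.get_image(name): name is "side" or "top" or "wrist"; returns the picture (420x560x3 uint8, blue, green, red); there is no depth.
- ctrl.camera_params(name): a dict with "K" (3x3 intrinsics, pixels), "rvec" (rotation vector, rad) and "tvec" (3), from world to camera coordinates, as OpenCV has them; the wrist camera has in their place "tool_from_camera" (4x4, takes a point from camera to tool coordinates, whose origin is the TCP and whose axes are the flange's). Camera axes: x right, y down, z forward; pixel columns grow to the right and rows downward; lengths in m; the calibration is good to about 2 mm. A picture is of the moment at which its call begins: read the wrist's pose just before it. camera_params takes no time and is no camera call.
- ctrl.close_job(): hands the job in; it is judged then, once.
The state is a dict: "time": time; "joint_pos": joint angles; "qd": joint speeds; "joint_efforts": joint torques, N m; "ee_pos": TCP position; "tcp_rot": TCP orientation; "contact_force": force on the tool from outside, world axes, zero at the start; "wrist_torque": the same for the moment, N m; "finger_gap": opening from 0.0 (shut) to 1.0 (fully open); "grip_force": force on a finger pad.
Only numpy, scipy, OpenCV 4.12 (cv2) and the standard library are available. Lean on these libraries where they do the work, as an engineer would, in place of code of your own. Each camera call takes 0.05 s, during which the arm holds its last target. There are 200 camera calls.

## Working session

There is one attempt and no reset: what is moved stays moved. The work goes in short steps, Python scripts to look and compute and a tool call to move; the robot and the scene stay as the last step left them, time stands still between calls to the robot, and variables do not carry over. Pictures are saved under pics/ and viewed, at most 11 in all, crops included, and the job is handed in when it is done.

Besides the shell and the picture viewer there is one more tool, called as name(argument=value, ...) on one line, values as JSON. apply_moves: Moves the arm, as the interface text tells. Shift numbers are shares of 0.025 m and turn numbers shares of 45 degrees, none past 1 either way. Its arguments: {"type":"object","properties":{"plan":{"type":"array","items":{"type":"object","properties":{"tx":{"type":"number"},"ty":{"type":"number"},"tz":{"type":"number"},"rx":{"type":"number"},"ry":{"type":"number"},"rz":{"type":"number"}}}},"fingers":{"type":"number"}},"required":["plan"]}

```bash
mkdir -p pics; cat > h.py <<'E'
import numpy as np,cv2
from plant import ctrl
from scipy.spatial.transform import Rotation as R
E
python3 - <<'E'
from h import *
s=ctrl.sense();print(s['time'],s['ee_pos'],s['tcp_rot'],s['finger_gap'],ctrl.tip_reach)
for n in('side','top'):
    p=ctrl.camera_params(n);print(n,p)
    cv2.imwrite(f'pics/{n}0.png',ctrl.get_image(n))
a=np.vstack([cv2.imread('pics/top0.png')]);cv2.imwrite('pics/t.png',cv2.resize(a,(800,600)))
a=cv2.imread('pics/side0.png');cv2.imwrite('pics/s.png',cv2.resize(a,(800,600)))
E
```

```text
0.0 [0.22991887 0.63418101 0.25543013] [ 1.73007880e-01  9.84920075e-01 -8.42602869e-04 -9.98232527e-05] 1.0044296614053878 0.025
side {'K': array([[501.5300249 ,   0.        , 279.74637413],
       [  0.        , 501.5300249 , 208.63075122],
       [  0.        ,   0.        ,   1.        ]]), 'rvec': array([ 2.16742222, -0.32564351,  0.13561748]), 'tvec': array([-0.56058815,  0.19391503,  1.1996146 ])}
top {'K': array([[452.82120455,   0.        , 283.04309647],
       [  0.        , 452.82120455, 206.35344406],
       [  0.        ,   0.        ,   1.        ]]), 'rvec': array([ 2.14526005, -2.16185832,  0.14140902]), 'tvec': array([0.04149387, 0.59694605, 1.40663704])}
```

View pics/t.png

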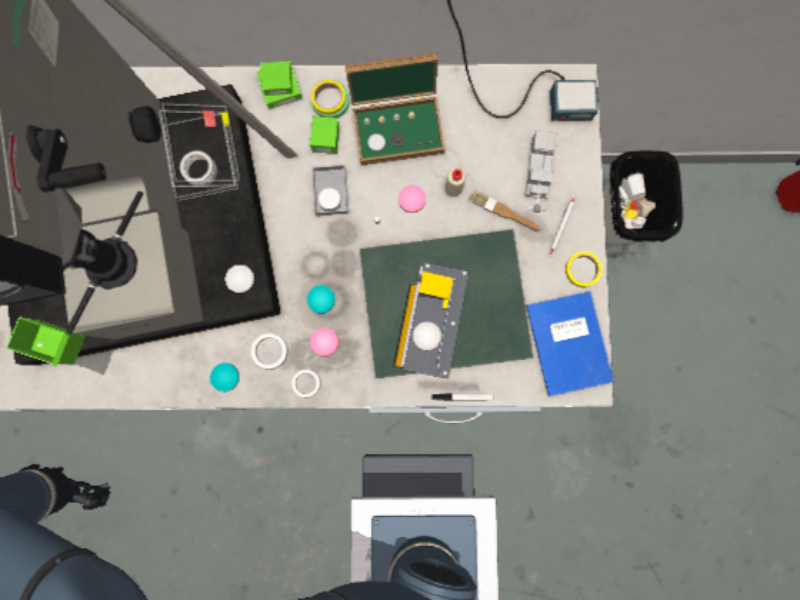

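View pics/s.png

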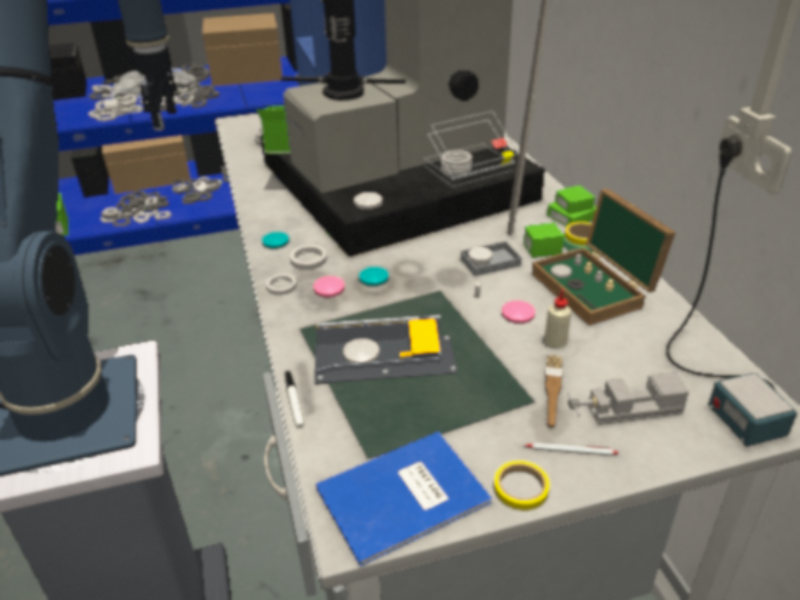

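The top view (800x600) shows the keeper with its block at about (427,335). The yellow cover is at (437,285) and the flange runs along x≈405, from y 290 to 365. The lane runs up the picture, tilted slightly right. The side view agrees: block (361,350), cover (425,338).

```bash
cat >> h.py <<'E'
def cam(n,s=None):
    p=ctrl.camera_params(n)
    if n=='wrist':
        T=np.array(p['tool_from_camera']);Rt=R.from_quat(s['tcp_rot']).as_matrix()
        return p['K'],Rt@T[:3,:3],Rt@T[:3,3]+s['ee_pos']
    Rm=cv2.Rodrigues(p['rvec'])[0];return p['K'],Rm.T,-Rm.T@p['tvec']
def ray(c,uv):
    K,Rw,o=c;d=Rw@np.linalg.inv(K)@np.array([uv[0],uv[1],1.]);return o,d/np.linalg.norm(d)
def onz(c,uv,z):
    o,d=ray(c,uv);return o+d*(z-o[2])/d[2]
def tri(*rs):
    A=sum(np.eye(3)-np.outer(d,d) for o,d in rs);b=sum((np.eye(3)-np.outer(d,d))@o for o,d in rs);return np.linalg.solve(A,b)
def proj(c,P):
    K,Rw,o=c;q=K@(Rw.T@(np.array(P)-o));return q[:2]/q[2]
E
python3 - <<'E'
from h import *
f=.7
t=cam('top');s=cam('side')
def blob(n,u,v,r=22):
    g=cv2.imread(f'pics/{n}0.png');h=cv2.cvtColor(g,cv2.COLOR_BGR2HSV)
    m=((h[...,2]>150)&(h[...,1]<50)).astype(np.uint8)
    k,l,st,c=cv2.connectedComponentsWithStats(m);i=l[int(v*f),int(u*f)];print(n,st[i],c[i]);return c[i]
a=blob('top',427,335);b=blob('side',361,350)
print('block tri',tri(ray(t,a),ray(s,b)),onz(t,a,.018),onz(s,b,.018))
# plate corners seen in top picture (approx), flange ends
for nm,uv,z in[('plate back right',(467,268),.006),('plate front right',(447,377),.006),('plate front left',(398,367),.02),('flange front',(401,366),.02),('flange back',(413,287),.02),('cover back',(424,270),.05)]:
    print(nm,onz(t,np.array(uv)*f,z).round(3))
for nm,uv in[('tape',(584,269)),('marker',(460,397)),('pin',(377,220)),('rs',(306,383))]: print(nm,onz(t,np.array(uv)*f,.01).round(3))
E
```

```text
top [289 225  22  20 332] [298.58433735 234.59638554]
side [240 237  26  17 338] [252.44674556 244.86686391]
block tri [ 0.50810887 -0.01234673  0.01852703] [ 0.50811048 -0.01236002  0.018     ] [ 0.50826931 -0.01171824  0.018     ]
plate back right [ 0.663 -0.108  0.006]
plate front right [ 0.414 -0.058  0.006]
plate front left [0.437 0.052 0.02 ]
flange front [0.439 0.046 0.02 ]
flange back [0.617 0.017 0.02 ]
cover back [ 0.651 -0.007  0.05 ]
tape [ 0.658 -0.375  0.01 ]
marker [ 0.37  -0.086  0.01 ]
pin [0.776 0.099 0.01 ]
rs [0.403 0.259 0.01 ]
```

apply_moves(fingers=0.46, plan=[{"tx": -0.75,"ty": -0.89,"rz": -0.1},{"tx": -0.75,"ty": -0.89,"rz": -0.1},{"tx": -0.75,"ty": -0.89},{"tx": -0.75,"ty": -0.89},{"tx": -0.75,"ty": -0.89},{"tx": -0.75,"ty": -0.89},{"tx": -0.75,"ty": -0.89},{"tx": -0.75,"ty": -0.89}])

```text
validation failed for argument at $.pl...
```

apply_moves(plan=[{"tx": -0.75,"ty": -0.89},{"tx": -0.75,"ty": -0.89},{"tx": -0.75,"ty": -0.89},{"tx": -0.75,"ty": -0.89},{"tx": -0.43,"ty": -0.97},{"tx": -0.43,"ty": -0.97},{"tx": -0.43,"ty": -0.97},{"tx": -0.43,"ty": -0.97}])

```text
validation failed for argument at $.pl...
```

apply_moves(plan=[{"tx": -0.43,"ty": -0.97},{"tx": -0.43,"ty": -0.97},{"tx": -0.43,"ty": -0.97},{"tx": -0.43,"ty": -0.97},{"tx": -0.43,"ty": -0.97},{"tx": -0.43,"ty": -0.97},{"tx": -0.43,"ty": -0.97},{"tx": -0.43,"ty": -0.97}])

```text
validation failed for argument at $.pl...
```

```bash
python3 - <<'E'
from h import *
s=ctrl.sense();print(s['time'],s['ee_pos'],s['tcp_rot'],s['finger_gap'])
import pickle
c=cam('wrist',s);pickle.dump(c,open('w1.pkl','wb'));print(ctrl.camera_params('wrist'))
g=ctrl.get_image('wrist');cv2.imwrite('pics/w1.png',g);cv2.imwrite('pics/w1v.png',cv2.resize(g,(800,600)))
E
```

```text
0.1 [0.22994233 0.63424145 0.25553165] [ 1.73003627e-01  9.84920908e-01 -7.37218634e-04 -8.10256617e-05] 1.000320914247075
{'K': array([[333.60234952,   0.        , 277.55921016],
       [  0.        , 333.60234952, 210.03390159],
       [  0.        ,   0.        ,   1.        ]]), 'tool_from_camera': array([[-5.49913906e-04, -9.63181039e-01, -2.68853091e-01,
         6.71963257e-02],
       [ 9.99999346e-01, -7.99400471e-04,  8.18490980e-04,
        -2.56310681e-04],
       [-1.00327628e-03, -2.68852465e-01,  9.63180848e-01,
        -1.17044319e-01],
       [ 0.00000000e+00,  0.00000000e+00,  0.00000000e+00,
         1.00000000e+00]])}
```

View pics/w1v.png

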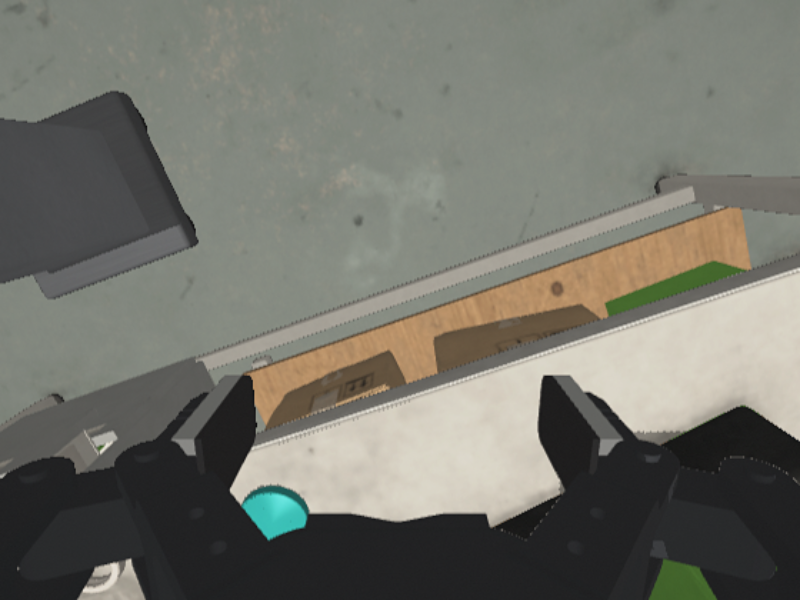

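The picture shows only the floor and the bench edge, with no keeper. The moves were refused, so I will fill in every key.

apply_moves(fingers=0.46, plan=[{"tx": -0.75,"ty": -0.89,"tz": 0,"rx": 0,"ry": 0,"rz": -0.1},{"tx": -0.75,"ty": -0.89,"tz": 0,"rx": 0,"ry": 0,"rz": -0.1},{"tx": -0.75,"ty": -0.89,"tz": 0,"rx": 0,"ry": 0,"rz": 0},{"tx": -0.75,"ty": -0.89,"tz": 0,"rx": 0,"ry": 0,"rz": 0},{"tx": -0.75,"ty": -0.89,"tz": 0,"rx": 0,"ry": 0,"rz": 0},{"tx": -0.75,"ty": -0.89,"tz": 0,"rx": 0,"ry": 0,"rz": 0},{"tx": -0.75,"ty": -0.89,"tz": 0,"rx": 0,"ry": 0,"rz": 0},{"tx": -0.75,"ty": -0.89,"tz": 0,"rx": 0,"ry": 0,"rz": 0}])

```text
time: 0.95
ee_pos: [0.3378, 0.4272, 0.2561]
tcp_rot: [0.095, 0.995, -0.0, -0.0]
contact_force: [0.2, 0.1, -1.0]
finger_gap: 0.541
grip_force: 0.0
```

apply_moves(plan=[{"tx": -0.85,"ty": -0.92,"tz": 0,"rx": 0,"ry": 0,"rz": 0},{"tx": -0.85,"ty": -0.92,"tz": 0,"rx": 0,"ry": 0,"rz": 0},{"tx": -0.85,"ty": -0.92,"tz": 0,"rx": 0,"ry": 0,"rz": 0},{"tx": -0.85,"ty": -0.92,"tz": 0,"rx": 0,"ry": 0,"rz": 0},{"tx": -0.85,"ty": -0.92,"tz": 0,"rx": 0,"ry": 0,"rz": 0},{"tx": -0.85,"ty": -0.92,"tz": 0,"rx": 0,"ry": 0,"rz": 0},{"tx": -0.85,"ty": -0.92,"tz": 0,"rx": 0,"ry": 0,"rz": 0},{"tx": -0.85,"ty": -0.92,"tz": 0,"rx": 0,"ry": 0,"rz": 0}])

```text
time: 1.75
ee_pos: [0.4699, 0.2143, 0.2562]
tcp_rot: [0.095, 0.995, -0.0, -0.0]
contact_force: [1.0, -0.1, 0.4]
finger_gap: 0.542
grip_force: 0.0
```

apply_moves(plan=[{"tx": -0.85,"ty": -0.92,"tz": 0,"rx": 0,"ry": 0,"rz": 0},{"tx": -0.85,"ty": -0.92,"tz": 0,"rx": 0,"ry": 0,"rz": 0},{"tx": -0.85,"ty": -0.92,"tz": 0,"rx": 0,"ry": 0,"rz": 0},{"tx": -0.85,"ty": -0.92,"tz": 0,"rx": 0,"ry": 0,"rz": 0},{"tx": -0.85,"ty": -0.92,"tz": 0,"rx": 0,"ry": 0,"rz": 0},{"tx": -0.85,"ty": -0.92,"tz": 0,"rx": 0,"ry": 0,"rz": 0},{"tx": -0.85,"ty": -0.92,"tz": 0,"rx": 0,"ry": 0,"rz": 0},{"tx": -0.85,"ty": -0.92,"tz": 0,"rx": 0,"ry": 0,"rz": 0}])

```text
time: 2.55
ee_pos: [0.6019, 0.0015, 0.2561]
tcp_rot: [0.095, 0.995, 0.0, -0.0]
contact_force: [0.6, 0.7, -1.0]
finger_gap: 0.54
grip_force: 0.0
```

```bash
python3 - <<'E'
from h import *
s=ctrl.sense();print(s['time'],s['ee_pos'],s['tcp_rot'],s['finger_gap'],s['qd'].round(2) if hasattr(s['qd'],'round') else s['qd'])
import pickle
c=cam('wrist',s);pickle.dump(c,open('w2.pkl','wb'))
g=ctrl.get_image('wrist');cv2.imwrite('pics/w2.png',g);cv2.imwrite('pics/w2v.png',cv2.resize(g,(800,600)))
E
```

```text
2.55 [0.60188019 0.00152843 0.25610899] [ 9.51852002e-02  9.95459555e-01  4.00287028e-06 -2.26690597e-04] 0.5404239669630994 [ 0.47  0.24  0.03 -0.41 -0.04  0.18  0.5 ]
```

View pics/w2v.png

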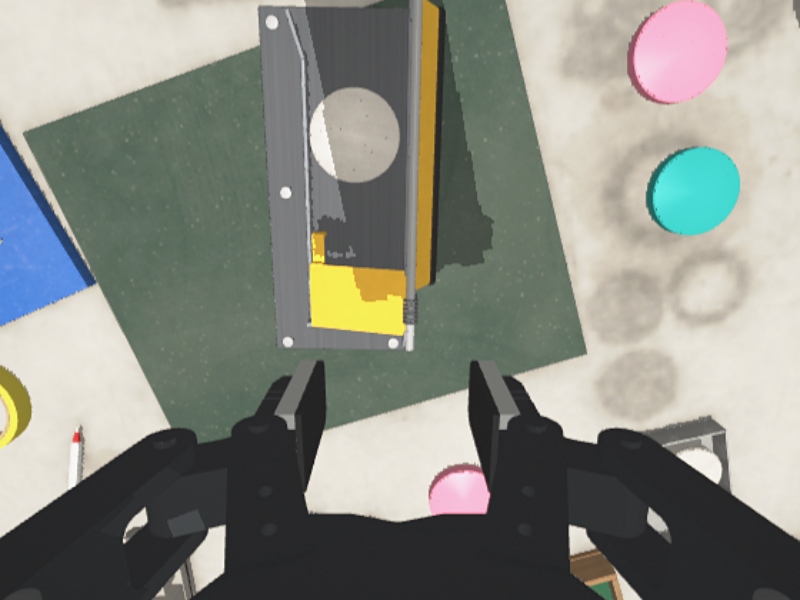

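The wrist view (800x600) shows the plate's right edge from (260,7) to (278,348) and the block at about (354,134). The flange's black edge runs from (443,10) to (433,285), and the wall guide's corner is at (304,60).

```bash
python3 - <<'E'
from h import *
import pickle
c=pickle.load(open('w2.pkl','rb'));f=.7
P={k:onz(c,np.array(uv)*f,z) for k,uv,z in[('FR',(260,7),.006),('BR',(278,348),.006),('entry',(304,60),.016),('lipF',(443,10),.018),('lipB',(433,285),.018),('coverFR',(311,262),.028),('coverBR',(310,326),.028),('rwB',(311,325),.016)]}
for k,v in P.items():print(k,v.round(4))
d=P['BR']-P['FR'];print('len',np.hypot(*d[:2]),'yaw',np.degrees(np.arctan2(d[1],d[0])))
d=P['lipB']-P['lipF'];print('lip yaw',np.degrees(np.arctan2(d[1],d[0])))
g=cv2.imread('pics/w2.png')
h=cv2.cvtColor(g,cv2.COLOR_BGR2HSV);m=((h[...,2]>110)&(h[...,1]<60)).astype(np.uint8);m[:,:218]=0;m[:,282:]=0;m[:55]=0;m[132:]=0
m=cv2.morphologyEx(m,cv2.MORPH_OPEN,np.ones((9,9)))
k,l,st,ce=cv2.connectedComponentsWithStats(m);i=1+np.argmax(st[1:,4]);print(st[i],ce[i])
b=ce[i];t=cam('top');B=onz(c,b,.018);print('block',B,'tri',tri(ray(c,b),ray(t,(298.58,234.6))))
q={'FR':(-155,-68),'BR':(96,-68),'entry':(-120,-36),'coverFR':(20,-34),'coverBR':(68,-34)}
A=np.array([q[k] for k in q])/1e3;W=np.array([P[k][:2] for k in q])
a0=A-A.mean(0);w0=W-W.mean(0);U,S,V=np.linalg.svd(a0.T@w0);Rm=(U@V).T
O=W.mean(0)-Rm@A.mean(0);print('O',O,'yaw',np.degrees(np.arctan2(Rm[1,0],Rm[0,0])),'res mm',((W-O-A@Rm.T)*1e3).round(1).tolist())
K=lambda p:(Rm.T@(np.array(p)[:2]-O)*1e3).round(1)
print('block K',K(B),'lip K',K(P['lipF']),K(P['lipB']))
# finger pads inner faces near tips in tool coords
s=ctrl.sense();
T=np.array(ctrl.camera_params('wrist')['tool_from_camera']);Ki=np.linalg.inv(c[0])
for uv in[(325,365),(470,365)]:
    d=T[:3,:3]@Ki@np.array([uv[0]*f,uv[1]*f,1]);
    for z in(.02,.025): print('pad z',z,(T[:3,3]+d*(z-T[2,3])/d[2]).round(4))
np.savez('kf.npz',O=O,R=Rm);print('tcp K',K(s['ee_pos']))
E
```

```text
FR [ 0.4148 -0.0573  0.006 ]
BR [ 0.6581 -0.1087  0.006 ]
entry [ 0.4548 -0.0344  0.016 ]
lipF [0.4434 0.0634 0.018 ]
lipB [0.6267 0.0251 0.018 ]
coverFR [ 0.5899 -0.0603  0.028 ]
coverBR [ 0.638  -0.0728  0.028 ]
rwB [ 0.6409 -0.0749  0.016 ]
len 0.24866997213022646 yaw -11.950035255170643
lip yaw -11.801948563179671
[ 218   61   62   71 3657] [245.83620454  95.44462674]
block [ 0.50923049 -0.01322288  0.018     ] tri [ 0.50864942 -0.01309488  0.01238035]
O [ 0.57895198 -0.02358292] yaw -12.094058377752212 res mm [[1.6, 0.3], [-0.5, 1.4], [0.7, -0.7], [-1.5, 0.7], [-0.3, -1.8]]
block K [-70.3  -4.5] lip K [-150.8   56.7] [36.5 57.6]
pad z 0.02 [ 0.0081 -0.0225  0.02  ]
pad z 0.025 [ 0.0059 -0.0233  0.025 ]
pad z 0.02 [0.008  0.0225 0.02  ]
pad z 0.025 [0.0059 0.0234 0.025 ]
tcp K [20.5 23.9]
```

apply_moves(plan=[{"tx": 0.72,"ty": 0.085,"tz": 0.5,"rx": 0,"ry": 0,"rz": 0.025},{"tx": 0.72,"ty": 0.085,"tz": 0.5,"rx": 0,"ry": 0,"rz": 0},{"tx": 0.72,"ty": 0.085,"tz": 0.5,"rx": 0,"ry": 0,"rz": 0},{"tx": 0.72,"ty": 0.085,"tz": 0.5,"rx": 0,"ry": 0,"rz": 0},{"tx": 0.72,"ty": 0.085,"tz": 0.5,"rx": 0,"ry": 0,"rz": 0},{"tx": 0.72,"ty": 0.085,"tz": 0.5,"rx": 0,"ry": 0,"rz": 0},{"tx": 0.72,"ty": 0.085,"tz": 0.5,"rx": 0,"ry": 0,"rz": 0},{"tx": 0.72,"ty": 0.085,"tz": 0.5,"rx": 0,"ry": 0,"rz": 0}])

```text
time: 3.4
ee_pos: [0.4632, 0.0493, 0.1559]
tcp_rot: [0.105, 0.994, 0.0, -0.0]
contact_force: [-0.5, -0.2, -0.3]
finger_gap: 0.544
grip_force: 0.0
```

apply_moves(plan=[{"tx": 0,"ty": 0,"tz": 0.6,"rx": 0,"ry": 0,"rz": 0},{"tx": 0,"ty": 0,"tz": 0.6,"rx": 0,"ry": 0,"rz": 0},{"tx": 0,"ty": 0,"tz": 0.6,"rx": 0,"ry": 0,"rz": 0},{"tx": 0,"ty": 0,"tz": 0.5,"rx": 0,"ry": 0,"rz": 0},{"tx": 0,"ty": 0,"tz": 0,"rx": 0,"ry": 0,"rz": 0},{"tx": 0,"ty": 0,"tz": 0,"rx": 0,"ry": 0,"rz": 0},{"tx": 0,"ty": 0,"tz": 0,"rx": 0,"ry": 0,"rz": 0},{"tx": 0,"ty": 0,"tz": 0,"rx": 0,"ry": 0,"rz": 0}])

```text
time: 4.2
ee_pos: [0.4644, 0.0491, 0.0994]
tcp_rot: [0.105, 0.994, 0.0, 0.001]
contact_force: [-0.2, 0.7, -0.3]
finger_gap: 0.538
grip_force: 0.0
```

```bash
cat > st.py <<'E'
from h import *
d=np.load('kf.npz');s=ctrl.sense()
ty=R.from_quat(s['tcp_rot']).as_matrix()
print(s['time'],'K',(d['R'].T@(s['ee_pos'][:2]-d['O'])*1e3).round(1),'z',round(s['ee_pos'][2],4),'yaw',np.degrees(np.arctan2(-ty[1,0],-ty[0,0])).round(2),'gap',s['finger_gap'],'F',np.round(s['contact_force'],1))
E
python3 st.py; python3 - <<'E'
from h import *
s=ctrl.sense();import pickle
pickle.dump(cam('wrist',s),open('w3.pkl','wb'))
w=ctrl.get_image('wrist');cv2.imwrite('pics/w3.png',w)
g=ctrl.get_image('side');cv2.imwrite('pics/s3.png',g)
a=cv2.resize(g[200:290,190:330],(800,514),interpolation=cv2.INTER_CUBIC);cv2.imwrite('pics/s3v.png',a)
E
```

```text
4.2 K [-127.2   47.1] z 0.0994 yaw -12.06 gap 0.5377744502528039 F [-0.2  0.7 -0.3]
```

View pics/s3v.png

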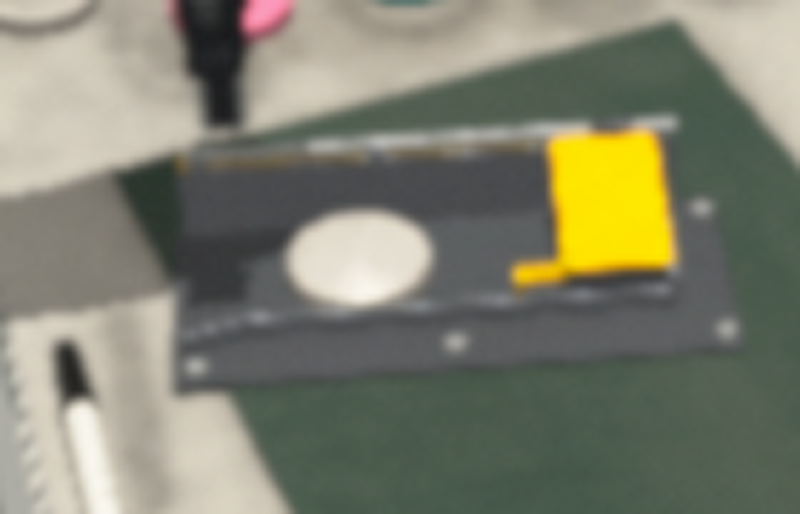

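View pics/w3.png

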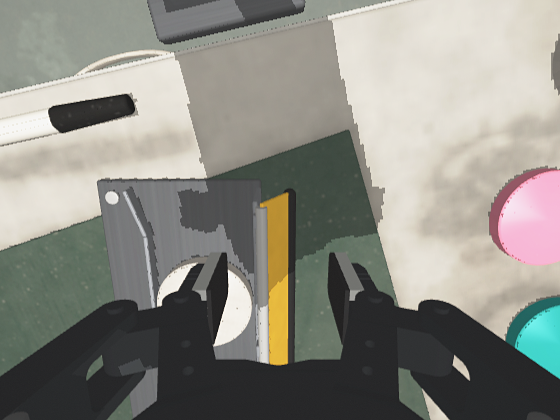

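The side crop shows the right fingertip at (222,124), hanging above the left wall's front. The wrist view shows the bead's outer edge at x≈295, rows 200–360, the wall top at x≈262, and the plate's front edge at row ≈181.

```bash
python3 - <<'E'
from h import *
import pickle
d=np.load('kf.npz');K=lambda p:(d['R'].T@(np.array(p)[:2]-d['O'])*1e3).round(1)
c=pickle.load(open('w3.pkl','rb'));s=ctrl.sense()
print('tcpK',K(s['ee_pos']))
for n,uv,z in[('FL plate',(260,182),.006),('FR plate',(98,182),.006),('wall top L',(257,208),.044),('wall top R',(267,208),.044),('lip outer f',(294,192),.019),('lip outer b',(294,360),.019),('entry',(146,237),.016),('guide end',(125,192),.016)]:
    print(n,K(onz(c,uv,z)))
# tip: right finger inner-ish centre; side view
sc=cam('side');Rt=R.from_quat(s['tcp_rot']).as_matrix()
for y in(-.023,-.030,-.037):
  for x in (0,):
    b=s['ee_pos']+Rt@np.array([x,y,0])
    zz=[proj(sc,b-[0,0,r])for r in(.015,.02,.025,.03,.035)];print(y,np.round(zz,1).tolist())
E
```

```text
tcpK [-127.3   47. ]
FL plate [-154.2   35.7]
FR plate [-154.2  -67.9]
wall top L [-147.3   35.8]
wall top R [-147.3   41.2]
lip outer f [-150.5   56.8]
lip outer b [-29.7  58.4]
entry [-120.5  -37.1]
guide end [-149.9  -46.8]
-0.023 [[228.7, 219.3], [228.9, 220.9], [229.0, 222.4], [229.2, 224.0], [229.4, 225.6]]
-0.03 [[228.7, 220.9], [228.9, 222.5], [229.0, 224.1], [229.2, 225.7], [229.3, 227.2]]
-0.037 [[228.7, 222.6], [228.8, 224.2], [229.0, 225.8], [229.2, 227.3], [229.3, 228.9]]
```

apply_moves(plan=[{"tx": 0,"ty": 0,"tz": 0.5,"rx": 0,"ry": 0,"rz": 0},{"tx": 0,"ty": 0,"tz": 0.5,"rx": 0,"ry": 0,"rz": 0},{"tx": 0,"ty": 0,"tz": 0.5,"rx": 0,"ry": 0,"rz": 0},{"tx": 0,"ty": 0,"tz": 0.5,"rx": 0,"ry": 0,"rz": 0},{"tx": 0,"ty": 0,"tz": 0.3,"rx": 0,"ry": 0,"rz": 0},{"tx": 0,"ty": 0,"tz": 0.1,"rx": 0,"ry": 0,"rz": 0},{"tx": 0,"ty": 0,"tz": 0.1,"rx": 0,"ry": 0,"rz": 0},{"tx": 0,"ty": 0,"tz": 0,"rx": 0,"ry": 0,"rz": 0}])

```text
time: 5.1
ee_pos: [0.4642, 0.049, 0.0364]
tcp_rot: [0.105, 0.994, 0.0, 0.0]
contact_force: [0.1, 0.8, 0.7]
finger_gap: 0.542
grip_force: 0.0
```

```bash
python3 st.py; python3 - <<'E'
from h import *
g=ctrl.get_image('side');cv2.imwrite('pics/s4.png',g)
a=cv2.resize(g[190:280,190:330],(800,514),interpolation=cv2.INTER_CUBIC);cv2.imwrite('pics/s4v.png',a)
E
```

```text
5.1 K [-127.4   47. ] z 0.0364 yaw -12.05 gap 0.5416679104186237 F [0.1 0.8 0.7]
```

View pics/s4v.png

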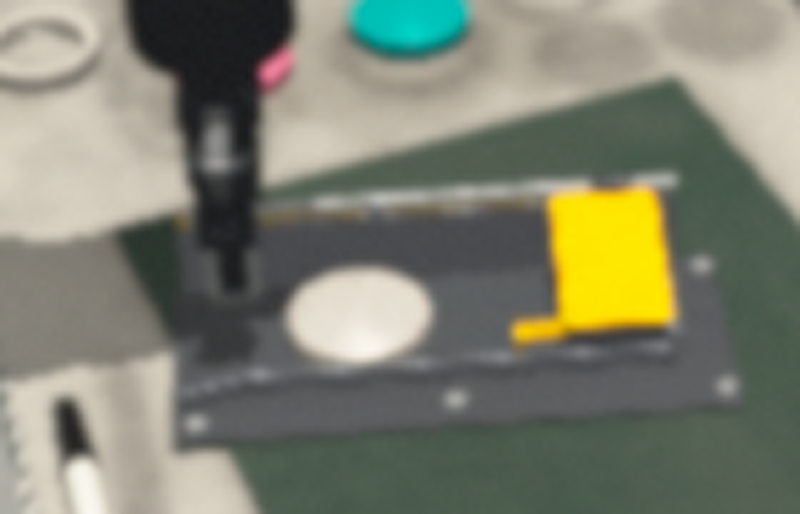

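apply_moves(plan=[{"tx": 0,"ty": 0,"tz": 0.08,"rx": 0,"ry": 0,"rz": 0},{"tx": 0,"ty": 0,"tz": 0.08,"rx": 0,"ry": 0,"rz": 0},{"tx": 0,"ty": -0.13,"tz": 0,"rx": 0,"ry": 0,"rz": 0},{"tx": 0,"ty": -0.13,"tz": 0,"rx": 0,"ry": 0,"rz": 0},{"tx": 0,"ty": -0.13,"tz": 0,"rx": 0,"ry": 0,"rz": 0},{"tx": 0,"ty": -0.13,"tz": 0,"rx": 0,"ry": 0,"rz": 0},{"tx": 0,"ty": -0.13,"tz": 0,"rx": 0,"ry": 0,"rz": 0},{"tx": 0,"ty": -0.13,"tz": 0,"rx": 0,"ry": 0,"rz": 0}])

```text
time: 5.95
ee_pos: [0.4603, 0.0304, 0.0323]
tcp_rot: [0.105, 0.995, 0.0, 0.0]
contact_force: [-0.2, 4.7, -3.3]
finger_gap: 0.543
grip_force: 2.5
```

```bash
python3 st.py; python3 - <<'E'
from h import *
g=ctrl.get_image('side');cv2.imwrite('pics/s5.png',g)
a=cv2.resize(g[190:280,190:330],(800,514),interpolation=cv2.INTER_CUBIC);cv2.imwrite('pics/s5v.png',a)
E
```

```text
5.95 K [-127.3   27.9] z 0.0323 yaw -12.0 gap 0.5428333731037261 F [-0.2  4.7 -3.3]
```

View pics/s5v.png

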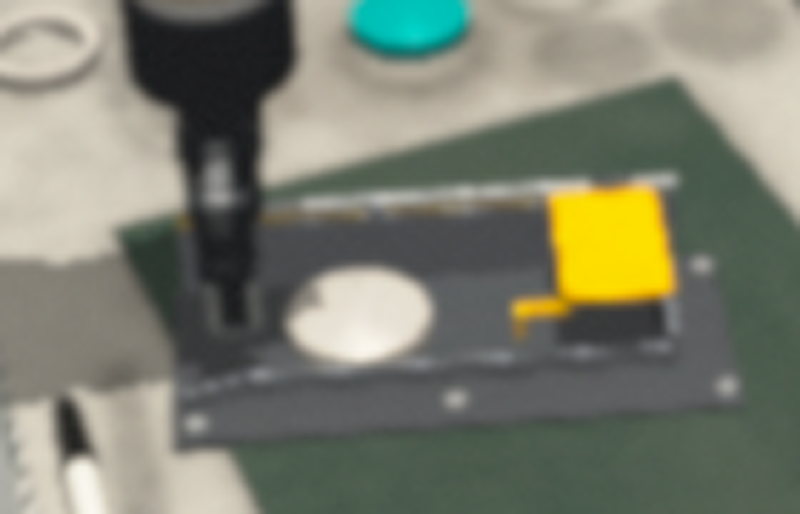

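The cover is lifting: its roof edge is up about 30 crop pixels, the catch is raised, and the force is about 4.7 N. I'll press 4 mm further in and then start the push.

apply_moves(plan=[{"tx": 0,"ty": -0.08,"tz": 0,"rx": 0,"ry": 0,"rz": 0},{"tx": 0,"ty": -0.08,"tz": 0,"rx": 0,"ry": 0,"rz": 0},{"tx": 0,"ty": 0,"tz": 0,"rx": 0,"ry": 0,"rz": 0},{"tx": 0,"ty": 0,"tz": 0,"rx": 0,"ry": 0,"rz": 0},{"tx": -0.2,"ty": 0,"tz": 0,"rx": 0,"ry": 0,"rz": 0},{"tx": -0.2,"ty": 0,"tz": 0,"rx": 0,"ry": 0,"rz": 0},{"tx": -0.2,"ty": 0,"tz": 0,"rx": 0,"ry": 0,"rz": 0},{"tx": -0.2,"ty": 0,"tz": 0,"rx": 0,"ry": 0,"rz": 0}])

```text
time: 6.8
ee_pos: [0.4785, 0.0218, 0.0322]
tcp_rot: [0.105, 0.994, -0.0, -0.001]
contact_force: [-2.0, 5.8, 1.6]
finger_gap: 0.538
grip_force: 3.0
```

apply_moves(plan=[{"tx": -0.25,"ty": 0,"tz": 0,"rx": 0,"ry": 0,"rz": 0},{"tx": -0.25,"ty": 0,"tz": 0,"rx": 0,"ry": 0,"rz": 0},{"tx": -0.25,"ty": 0,"tz": 0,"rx": 0,"ry": 0,"rz": 0},{"tx": -0.25,"ty": 0,"tz": 0,"rx": 0,"ry": 0,"rz": 0},{"tx": -0.25,"ty": 0,"tz": 0,"rx": 0,"ry": 0,"rz": 0},{"tx": 0,"ty": 0,"tz": 0,"rx": 0,"ry": 0,"rz": 0},{"tx": 0,"ty": 0,"tz": 0,"rx": 0,"ry": 0,"rz": 0},{"tx": 0,"ty": 0,"tz": 0,"rx": 0,"ry": 0,"rz": 0}])

```text
time: 7.6
ee_pos: [0.5101, 0.0153, 0.0324]
tcp_rot: [0.105, 0.994, 0.0, 0.001]
contact_force: [3.3, 4.1, -0.9]
finger_gap: 0.539
grip_force: 2.2
```

```bash
python3 st.py; python3 - <<'E'
from h import *
g=ctrl.get_image('side');cv2.imwrite('pics/s6.png',g)
a=cv2.resize(g[190:280,190:330],(800,514),interpolation=cv2.INTER_CUBIC);cv2.imwrite('pics/s6v.png',a)
E
```

```text
7.6 K [-75.5  23.6] z 0.0324 yaw -12.06 gap 0.5389586416546802 F [ 3.3  4.1 -0.9]
```

View pics/s6v.png

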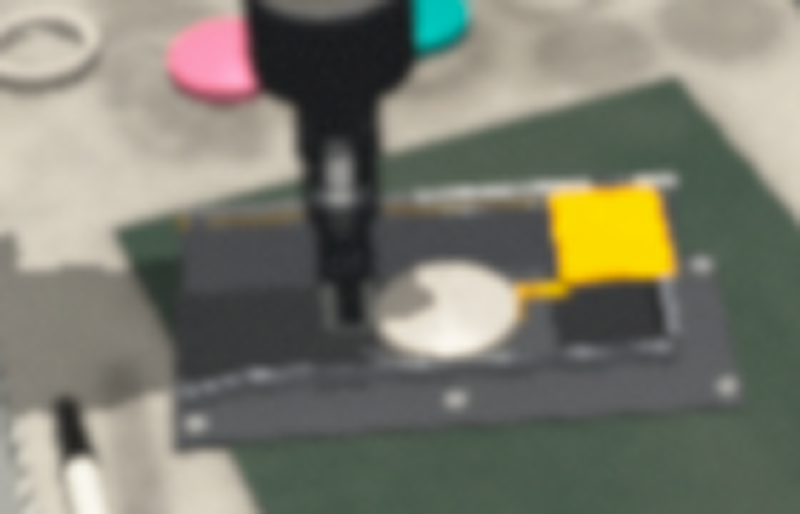

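The cover is well raised, with its roof edge at row 275. The block has advanced to about (448,308) ahead of the finger. Carrying on with the push.

apply_moves(plan=[{"tx": -0.3,"ty": 0,"tz": 0,"rx": 0,"ry": 0,"rz": 0},{"tx": -0.3,"ty": 0,"tz": 0,"rx": 0,"ry": 0,"rz": 0},{"tx": -0.3,"ty": 0,"tz": 0,"rx": 0,"ry": 0,"rz": 0},{"tx": -0.3,"ty": 0,"tz": 0,"rx": 0,"ry": 0,"rz": 0},{"tx": -0.3,"ty": 0,"tz": 0,"rx": 0,"ry": 0,"rz": 0},{"tx": -0.3,"ty": 0,"tz": 0,"rx": 0,"ry": 0,"rz": 0},{"tx": -0.2,"ty": 0,"tz": 0,"rx": 0,"ry": 0,"rz": 0},{"tx": -0.2,"ty": 0,"tz": 0,"rx": 0,"ry": 0,"rz": 0}])

```text
time: 8.45
ee_pos: [0.5618, 0.0041, 0.032]
tcp_rot: [0.105, 0.994, -0.0, -0.002]
contact_force: [-2.7, 5.9, 1.3]
finger_gap: 0.541
grip_force: 3.0
```

apply_moves(plan=[{"tx": -0.1,"ty": 0,"tz": 0,"rx": 0,"ry": 0,"rz": 0},{"tx": -0.08,"ty": 0,"tz": 0,"rx": 0,"ry": 0,"rz": 0},{"tx": 0,"ty": 0,"tz": 0,"rx": 0,"ry": 0,"rz": 0},{"tx": 0,"ty": 0,"tz": 0,"rx": 0,"ry": 0,"rz": 0},{"tx": 0,"ty": 0,"tz": 0,"rx": 0,"ry": 0,"rz": 0},{"tx": 0,"ty": 0,"tz": 0,"rx": 0,"ry": 0,"rz": 0},{"tx": 0,"ty": 0,"tz": 0,"rx": 0,"ry": 0,"rz": 0},{"tx": 0,"ty": 0,"tz": 0,"rx": 0,"ry": 0,"rz": 0}])

```text
time: 9.25
ee_pos: [0.5665, 0.0031, 0.032]
tcp_rot: [0.105, 0.994, -0.0, -0.001]
contact_force: [-2.5, 4.9, -0.8]
finger_gap: 0.541
grip_force: 2.8
```

```bash
python3 st.py
```

```text
9.25 K [-17.7  23.4] z 0.032 yaw -12.04 gap 0.5411092004178462 F [-2.5  4.9 -0.8]
```

apply_moves(plan=[{"tx": -0.05,"ty": 0,"tz": 0,"rx": 0,"ry": 0,"rz": 0},{"tx": -0.05,"ty": 0,"tz": 0,"rx": 0,"ry": 0,"rz": 0},{"tx": -0.05,"ty": 0,"tz": 0,"rx": 0,"ry": 0,"rz": 0},{"tx": 0,"ty": 0,"tz": 0,"rx": 0,"ry": 0,"rz": 0},{"tx": 0,"ty": 0,"tz": 0,"rx": 0,"ry": 0,"rz": 0},{"tx": 0,"ty": 0,"tz": 0,"rx": 0,"ry": 0,"rz": 0},{"tx": 0,"ty": 0,"tz": 0,"rx": 0,"ry": 0,"rz": 0},{"tx": 0,"ty": 0,"tz": 0,"rx": 0,"ry": 0,"rz": 0}])

```text
time: 10.05
ee_pos: [0.5705, 0.0022, 0.0321]
tcp_rot: [0.105, 0.994, -0.0, -0.001]
contact_force: [-1.3, 3.9, -0.9]
finger_gap: 0.542
grip_force: 2.6
```

apply_moves(plan=[{"tx": -0.04,"ty": 0,"tz": 0,"rx": 0,"ry": 0,"rz": 0},{"tx": -0.04,"ty": 0,"tz": 0,"rx": 0,"ry": 0,"rz": 0},{"tx": 0,"ty": 0,"tz": 0,"rx": 0,"ry": 0,"rz": 0},{"tx": 0,"ty": 0,"tz": 0,"rx": 0,"ry": 0,"rz": 0},{"tx": 0,"ty": 0,"tz": 0,"rx": 0,"ry": 0,"rz": 0},{"tx": 0,"ty": 0,"tz": 0,"rx": 0,"ry": 0,"rz": 0},{"tx": 0,"ty": 0,"tz": 0,"rx": 0,"ry": 0,"rz": 0},{"tx": 0,"ty": 0,"tz": 0,"rx": 0,"ry": 0,"rz": 0}])

```text
time: 10.85
ee_pos: [0.572, 0.0019, 0.0321]
tcp_rot: [0.105, 0.994, -0.0, -0.001]
contact_force: [-4.2, 4.5, -0.1]
finger_gap: 0.546
grip_force: 4.0
```

```bash
python3 st.py; python3 - <<'E'
from h import *
g=ctrl.get_image('side');cv2.imwrite('pics/s7.png',g)
a=cv2.resize(g[190:280,190:330],(800,514),interpolation=cv2.INTER_CUBIC);cv2.imwrite('pics/s7v.png',a)
E
```

```text
10.85 K [-12.1  23.5] z 0.0321 yaw -12.05 gap 0.5459376878338426 F [-4.2  4.5 -0.1]
```

View pics/s7v.png

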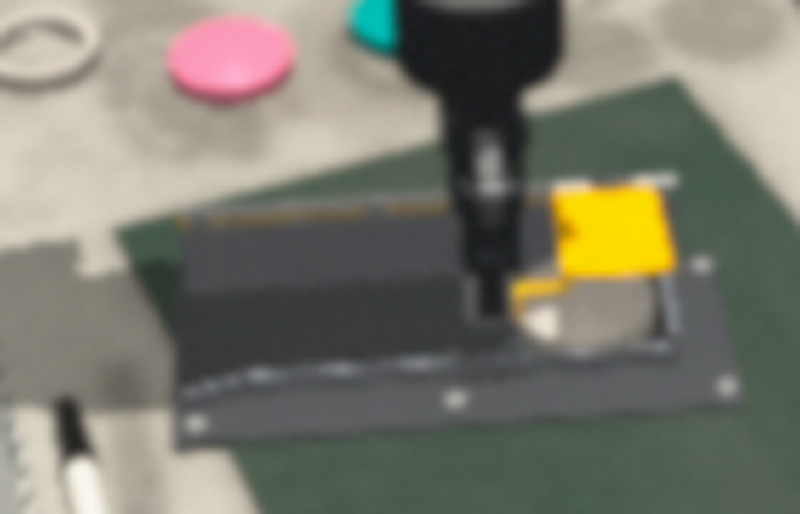

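The block is nearly against the stop: its far edge is at x≈657 and the stop face at about 660. The push force is beginning to rise, so one more small creep.

apply_moves(plan=[{"tx": -0.04,"ty": 0,"tz": 0,"rx": 0,"ry": 0,"rz": 0},{"tx": -0.04,"ty": 0,"tz": 0,"rx": 0,"ry": 0,"rz": 0},{"tx": 0,"ty": 0,"tz": 0,"rx": 0,"ry": 0,"rz": 0},{"tx": 0,"ty": 0,"tz": 0,"rx": 0,"ry": 0,"rz": 0},{"tx": 0,"ty": 0,"tz": 0,"rx": 0,"ry": 0,"rz": 0},{"tx": 0,"ty": 0,"tz": 0,"rx": 0,"ry": 0,"rz": 0},{"tx": 0,"ty": 0,"tz": 0,"rx": 0,"ry": 0,"rz": 0},{"tx": 0,"ty": 0,"tz": 0,"rx": 0,"ry": 0,"rz": 0}])

```text
time: 11.7
ee_pos: [0.5722, 0.0018, 0.032]
tcp_rot: [0.105, 0.994, -0.0, -0.003]
contact_force: [-8.8, 7.0, 5.5]
finger_gap: 0.539
grip_force: 6.9
```

```bash
python3 st.py
```

```text
11.7 K [-11.9  23.4] z 0.032 yaw -12.06 gap 0.5392692036803458 F [-8.8  7.   5.5]
```

The finger has stalled with the force rising, so the block is home. Backing off, then releasing the flange outward.

apply_moves(plan=[{"tx": 0.1,"ty": 0,"tz": 0,"rx": 0,"ry": 0,"rz": 0},{"tx": 0.3,"ty": 0,"tz": 0,"rx": 0,"ry": 0,"rz": 0},{"tx": 0.3,"ty": 0.1,"tz": 0,"rx": 0,"ry": 0,"rz": 0},{"tx": 0,"ty": 0.15,"tz": 0,"rx": 0,"ry": 0,"rz": 0},{"tx": 0,"ty": 0.15,"tz": 0,"rx": 0,"ry": 0,"rz": 0},{"tx": 0,"ty": 0.15,"tz": 0,"rx": 0,"ry": 0,"rz": 0},{"tx": 0,"ty": 0.15,"tz": 0,"rx": 0,"ry": 0,"rz": 0},{"tx": 0,"ty": 0,"tz": 0,"rx": 0,"ry": 0,"rz": 0}])

```text
time: 12.5
ee_pos: [0.5617, 0.0223, 0.0321]
tcp_rot: [0.105, 0.994, -0.0, -0.0]
contact_force: [0.2, -0.3, -0.1]
finger_gap: 0.544
grip_force: 0.0
```

```bash
python3 st.py
```

```text
12.5 K [-26.5  41.3] z 0.0321 yaw -12.03 gap 0.5442572975447493 F [ 0.2 -0.3 -0.1]
```

apply_moves(plan=[{"tx": 0,"ty": 0.12,"tz": 0,"rx": 0,"ry": 0,"rz": 0},{"tx": 0,"ty": 0,"tz": -0.3,"rx": 0,"ry": 0,"rz": 0},{"tx": 0,"ty": 0,"tz": -0.6,"rx": 0,"ry": 0,"rz": 0},{"tx": 0,"ty": 0,"tz": -0.8,"rx": 0,"ry": 0,"rz": 0},{"tx": 0,"ty": 0,"tz": -0.8,"rx": 0,"ry": 0,"rz": 0},{"tx": 0,"ty": 0,"tz": -0.8,"rx": 0,"ry": 0,"rz": 0},{"tx": 0,"ty": 0,"tz": -0.8,"rx": 0,"ry": 0,"rz": 0},{"tx": 0,"ty": 0,"tz": -0.5,"rx": 0,"ry": 0,"rz": 0}])

```text
time: 13.3
ee_pos: [0.5627, 0.0247, 0.1492]
tcp_rot: [0.105, 0.994, 0.0, 0.001]
contact_force: [-0.9, -0.1, -0.7]
finger_gap: 0.542
grip_force: 0.0
```

```bash
python3 st.py; python3 - <<'E'
from h import *
g=ctrl.get_image('side');cv2.imwrite('pics/s8.png',g)
a=cv2.resize(g[190:280,190:330],(800,514),interpolation=cv2.INTER_CUBIC);cv2.imwrite('pics/s8v.png',a)
E
```

```text
13.3 K [-26.   43.8] z 0.1492 yaw -12.08 gap 0.542375618602303 F [-0.9 -0.1 -0.7]
```

View pics/s8v.png

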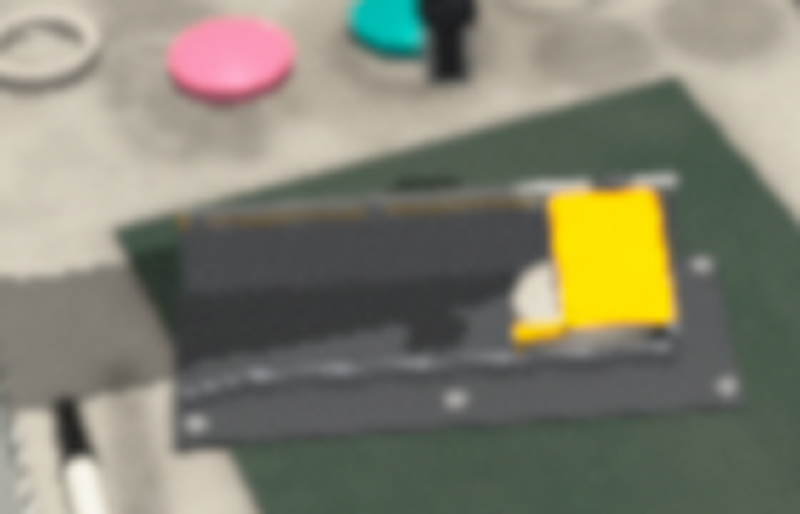

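The cover is fully shut: its right edge is at row 328, as at the start. The block sits under it behind the catch, with its near rim at x≈512. Handing in.

```bash
python3 -c "
from plant import ctrl
print(ctrl.close_job())"
```

```text
the job is handed in; nothing more can be done
None
```

The block was pushed home against the back stop without being lifted, the cover sprang shut behind it, and the job was handed in after about 13 s of the 45 s; the hand-in gave no verdict.

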